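# Put the read samples into their holders

### The arm

A 6-joint arm with a two-finger parallel gripper is mounted at the origin on the work surface. World frame = base frame: x ahead of the robot, y to its left, z up, the work surface at z = 0. Lengths are in m, angles in rad, forces in N, time in s.
With the tool pointing down it reaches from about 0.3 to 0.875 m from the base axis. Payload 6.4 kg.
Tool frame: the origin (TCP) lies midway between the tips of the shut fingers; the grasp point (between the pads) lies 19 mm behind it; z points along the fingers, y is the line along which they close (so a half turn about z gives the same grasp; the last joint's range is limited). The gripper opens to 85 mm and grips with 20 to 120 N. Pads are 22 mm wide; open, the fingers measure 114 mm over their backs; the gripper's body (76 mm by 85 mm) begins 54 mm behind the grasp point. The pads swing forward as they close: fully open they stand 13 mm farther back than shut.
Start: joints at [-1.486, 0.181, 1.607, -0, 1.354, -0.206], TCP at [0.165, -0.551, 0.193] pointing down, gripper open.
Joint ranges: [-2.99, 2.99], [-0.89, 2.07], [0.3, 2.58], [-1.14, 4.28], [0, 2.63], [-3.12, 3.12]. Speed limits (rad/s): [2.57, 2.57, 3.01, 3.14, 3.14, 3.14].

### API

Orientations are given as a unit quaternion [w, x, y, z].
In Python, from bench import ctrl gives the robot as it stands.
- The arm moves only by the tool drive_tool, never from a script. Its argument "plan" is a list that holds one entry, the list of rows, each a list of 4 numbers: the shift along the tool's x, y, z scaled (see below), then the turn about the tool's z scaled (see below). In form: [[[x, y, z, roll], ...]]. A call has 1 to 12 rows; each row is the pose to reach, as a shift and turn from the pose commanded when the call began, along the tool's axes at that moment, turning the shorter way round; what a row does not reach only later rows make up. The controller multiplies each number of a shift by 400 mm and each number of a turn by 180 degrees. A row lasts 1/12 s, in which the tool goes at most 41.7 mm and 7.16 degrees, less where a joint would pass 70% of its speed; a pose out of reach is approached as far as the arm can. A call with a number of a shift or a turn outside -1 to 1 is refused whole. A call with a gripper value outside its range is refused whole. "jaw" is the closure, from 0 (fully open) to 1 (shut), set as the call begins (left out, the last holds). The fingers move at their own pace and stop on an object; the grip force is fixed at half the most. Time passes only in rows, so rows that repeat a pose let the fingers close. It gives the time, the measured TCP pose, the force, the opening and the grip force at its end, in the units of the state.
- ctrl.get_obs(): the state, without advancing time (a new reading comes with each control period).
- ctrl.camera(name): name is "scene" or "top" or "wrist"; returns (picture, depth): 400x640x3 uint8, red, green, blue; 400x640 float32, m along the optical axis (not along the pixel's ray), 0 where there is no reading.
- ctrl.camera_info(name): a dict with "camera_matrix" (3x3 intrinsics, pixels), "R" (3x3) and "t" (3): a world point X has camera coordinates R X + t; the wrist camera has in their place "T_tool_cam" (4x4, takes a point from camera to tool coordinates, whose origin is the TCP and whose axes are the flange's). Camera axes: x right, y down, z forward; pixel columns grow to the right and rows downward; lengths in m; the calibration is good to about 2 mm. A picture is of the moment at which its call begins: read the wrist's pose just before it. camera_info takes no time and is no camera call.
- ctrl.hand_in(): hands the job in; it is judged then, once.
The state is a dict: "time_s": time; "q": joint angles; "dq": joint speeds; "joint_efforts": joint torques, N m; "eef_pos": TCP position; "eef_rot": TCP orientation; "wrist_force": force on the tool from outside, world axes, zero at the start; "torque": the same for the moment, N m; "opening": opening from 0.0 (shut) to 1.0 (fully open); "grasp_force": force on a finger pad.
Only numpy, scipy, OpenCV 4.12 (cv2) and the standard library are available. Lean on these libraries where they do the work, as an engineer would, in place of code of your own. Each camera call takes 0.05 s, during which the arm holds its last target. There are 200 camera calls.

### The job

Clear the reading bench: put the large dish, the small dish, the slide box and the sample tube each into the holder whose recess matches its shape and size, lying flat (the tube standing upright) and fully down in the middle of the recess. Leave the disinfectant bottle and the stack of large dishes where they stand.

Things in the scene. Friction and masses are not known exactly. Their poses are not given: they have to be found in the camera images.
- large_dish: Large loose culture dish, closed: plain round disc 58 mm in diameter, 18 mm high, dark red with a pale rim and a small blank paper label on top, about 35 g. Origin: centre of its underside; z up. Any yaw.
- small_dish: Small loose culture dish, closed: round disc 38 mm in diameter, 16 mm high, same colours and label, about 20 g. Origin: centre of its underside; z up. Any yaw.
- slide_box: Loose grey plastic box for microscope slides, closed, with a paper label on top: 80 mm long (its x), 40 mm wide (its y), 22 mm high, about 60 g. Lies flat. Origin: centre of its underside; z up. Either way round is the same.
- tube: Loose flat-bottomed sample tube standing upright: 75 mm high; pale body 27 mm in diameter with a grey screw cap 28 mm in diameter over its top 18 mm; about 40 g. Origin: centre of its underside; z up.
- large_holder: Holder of the large dish: white square plate 90 x 90 mm, 7 mm high, with a round recess 70 mm in diameter, 4 mm deep, in its middle (recess floor 3 mm above the bench). Origin: centre of its underside on the bench; z up. Floor of the recess lined dark grey. Fixed to the bench.
- small_holder: Holder of the small dish: white square plate 70 x 70 mm, 7 mm high, with a round recess 50 mm in diameter, 4 mm deep, in its middle (recess floor 3 mm above the bench). Origin: centre of its underside on the bench; z up. Floor of the recess lined dark grey. Fixed to the bench.
- box_holder: Holder of the slide box: white oblong plate 110 mm (its x) by 70 mm (its y), 7 mm high, with a rectangular recess 92 mm (x) by 52 mm (y), 4 mm deep, in its middle (recess floor 3 mm above the bench). Origin: centre of its underside on the bench; z up. Floor of the recess lined dark grey. Fixed to the bench.
- tube_holder: Holder of the tube: white block 60 x 60 mm, 30 mm high, with a round vertical hole 38 mm in diameter, 26 mm deep, in its middle (hole floor 4 mm above the bench). Origin: centre of its underside on the bench; z up. Floor of the recess lined dark grey. Fixed to the bench.
- bottle: Bystander: loose white disinfectant bottle, upright, 72 mm in diameter, 170 mm high, 0.5 kg. Origin: centre of its underside; z up.
- dish_stack: Bystander: stack of three dark red, pale-rimmed culture dishes that stay together as one piece, 90 mm in diameter, 46 mm high, 0.3 kg. Origin: centre of its underside; z up.

How it is judged:
By the outcome, as a careful person would: the job done as asked, in the order asked, and still so for the second after the job is handed in, with the robot touching nothing.
It also fails if it takes over 112 s, if anything falls off the work surface, if the arm or the gripper's body presses on something with over 40 N, if the wrist force passes 120 N, or if a joint passes its speed limit or range.

## Working session

There is one attempt and no reset: what is moved stays moved. The work goes in short steps, Python scripts to look and compute and a tool call to move; the robot and the scene stay as the last step left them, time stands still between calls to the robot, and variables do not carry over. Pictures are saved under pics/ and viewed, at most 14 in all, crops included, and the job is handed in when it is done.

Besides the shell and the picture viewer there is one more tool, called after "Call:" by a JSON object that holds its "fn" and its "kwargs". drive_tool: Moves the arm, as the interface text tells. Its arguments: {"type":"object","properties":{"plan":{"type":"array"},"jaw":{"type":"number"}},"required":["plan"]}

```bash
ls; mkdir -p pics; python3 - <<'E'
from bench import ctrl
import cv2,numpy as np
print(ctrl.get_obs())
for n in("scene","top"):
    im,d=ctrl.camera(n); cv2.imwrite(f"pics/{n}0.png",im[:,:,::-1]); np.save(f"pics/{n}0.npy",d)
    print(n,ctrl.camera_info(n))
print(ctrl.camera_info("wrist"))
E
```

```text
pics
{'time_s': 0.0, 'q': array([-1.48630782e+00,  1.81539956e-01,  1.60801066e+00,  1.40533822e-05,
        1.35380533e+00, -2.06289547e-01]), 'dq': array([ 0.00010964, -0.00039877, -0.00069   ,  0.00029198, -0.00198024,
        0.00035606]), 'joint_efforts': array([ 7.98486999e-04, -4.44872475e+01, -3.51335156e+01, -3.03214092e-04,
        8.85652931e-03, -4.57276329e-06]), 'eef_pos': array([ 0.16482497, -0.55022181,  0.19188354]), 'eef_rot': array([-8.79593194e-04,  9.89449455e-01,  1.44875803e-01,  6.05073261e-05]), 'wrist_force': array([-0.20846829, -0.41980288, -0.15250909]), 'torque': array([ 0.01276438,  0.02842539, -0.05042568]), 'grasp_force': 0.0, 'opening': 0.9987604076016108}
scene {'camera_matrix': array([[447.86301635,   0.        , 320.64788633],
       [  0.        , 447.86301635, 201.99630274],
       [  0.        ,   0.        ,   1.        ]]), 'R': array([[ 0.87643662,  0.48148971, -0.00514934],
       [ 0.27496083, -0.50922205, -0.81553016],
       [-0.39529154,  0.71334463, -0.57869166]]), 't': array([-0.46262153, -0.11130674,  1.36682824])}
top {'camera_matrix
[... 187 characters left out ...]
99984403, -0.01609738],
       [-0.99567198,  0.00872507, -0.09252669],
       [ 0.09265271,  0.01535544, -0.99558007]]), 't': array([0.01364472, 0.54495658, 0.88368192])}
{'camera_matrix': array([[297.33938318,   0.        , 318.22614054],
       [  0.        , 297.33938318, 197.30249046],
       [  0.        ,   0.        ,   1.        ]]), 'T_tool_cam': array([[ 2.75907633e-05, -9.64402550e-01, -2.64438501e-01,
         6.62599634e-02],
       [ 9.99999963e-01, -4.51507832e-05,  2.69001270e-04,
        -4.55349367e-04],
       [-2.71365116e-04, -2.64438499e-01,  9.64402513e-01,
        -1.81609781e-01],
       [ 0.00000000e+00,  0.00000000e+00,  0.00000000e+00,
         1.00000000e+00]])}
```

View pics/top0.png

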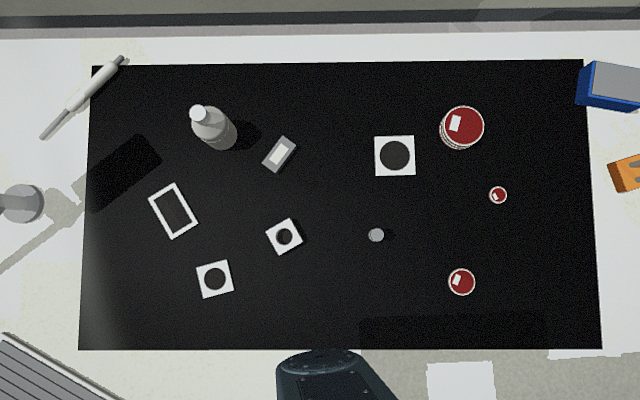

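View pics/scene0.png

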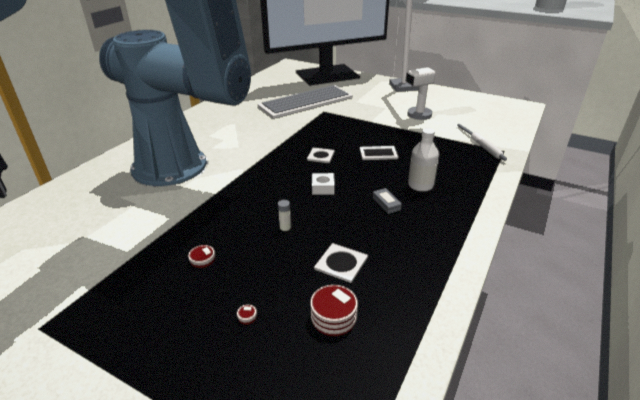

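Top view: large dish (462,281), small dish (498,195), slide box (279,154), tube (376,235), large holder (395,155), small holder (214,279), box holder (173,211), tube holder (284,236), bottle (210,125), stack (462,127). The scene view matches: large dish (201,255), small dish (247,313), box (387,201), tube (285,205).

```bash
cat > h.py <<'E'
import cv2,numpy as np
from bench import ctrl
from scipy.spatial.transform import Rotation as Ro
def load(n): return cv2.imread(f"pics/{n}0.png"),np.load(f"pics/{n}0.npy"),ctrl.camera_info(n)
def ray(u,v,I):  # world origin,dir (fixed cams)
    K=I["camera_matrix"];R=I["R"];t=I["t"]
    return -R.T@t, R.T@np.linalg.solve(K,[u,v,1])
def onplane(u,v,I,z):
    o,d=ray(u,v,I); return o+d*(z-o[2])/d[2]
def tri(o1,d1,o2,d2):
    A=np.c_[d1,-d2]; s=np.linalg.lstsq(A,o2-o1,rcond=None)[0]
    p,q=o1+s[0]*d1,o2+s[1]*d2; return (p+q)/2,np.linalg.norm(p-q)
E
cat > m.py <<'E'
from h import *
seeds=dict(large_dish=((462,281),(201,255)),small_dish=((498,195),(247,313)),box=((279,154),(387,201)),tube=((376,235),(285,205)),
 LH=((395,155),(341,262)),SH=((214,279),(320,155)),BH=((173,211),(379,153)),TH=((284,236),(323,183)),stack=((462,127),(334,305)))
out={}
for k,n in enumerate(("top","scene")):
    im,d,I=load(n); m=(im.max(2)>55).astype(np.uint8)
    num,lab,st,_=cv2.connectedComponentsWithStats(m)
    for s,p in seeds.items():
        u,v=p[k]; w=lab[v-20:v+21,u-20:u+21]; yy,xx=np.nonzero(w)
        i=w[yy,xx][np.argmin((yy-20)**2+(xx-20)**2)]
        ys,xs=np.nonzero(lab==i); c=cv2.findContours((lab==i).astype(np.uint8),0,1)[0][0]
        z=d[ys,xs]; R,t,K=I["R"],I["t"],I["camera_matrix"]
        P=(np.linalg.inv(K)@np.c_[xs,ys,np.ones(len(xs))].T*z-t[:,None]).T@R
        P=P[z>0]
        hi=np.percentile(P[:,2],80); T=P[abs(P[:,2]-hi)<.006]
        r=cv2.minAreaRect((T[:,:2]*1000).astype(np.float32))
        print(n,s,st[i][:5],"ztop %.4f"%hi,"zmed %.4f"%np.median(P[:,2]),"rect",np.round(r[0],1),np.round(r[1],1),round(r[2],1),"mean",np.round(T.mean(0)*1000,1))
E
python3 m.py
python3 - <<'E'
import cv2
a=cv2.imread('pics/top0.png');
cv2.imwrite('pics/c1.png',cv2.resize(a[100:300,140:340],None,fx=3,fy=3,interpolation=cv2.INTER_CUBIC))
cv2.imwrite('pics/c2.png',cv2.resize(a[100:300,350:550],None,fx=3,fy=3,interpolation=cv2.INTER_CUBIC))
E
```

```text
top large_dish [448 268  28  28 612] ztop 0.0192 zmed 0.0178 rect [ 368.3 -274.9] [56.4 56.7] 21.1 mean [ 368.2 -274.6   18.1]
top small_dish [488 186  19  18 264] ztop 0.0174 zmed 0.0157 rect [ 559.1 -362.4] [36. 37.] 43.7 mean [ 558.9 -362.4   16. ]
top box [261 135  35  38 641] ztop 0.0229 zmed 0.0214 rect [656.  127.7] [39.5 80. ] 53.7 mean [655.7 127.7  21.5]
top tube [368 228  16  14 184] ztop 0.0751 zmed 0.0738 rect [471.2 -86.3] [25.2 25. ] 89.6 mean [471.4 -86.   74.3]
top LH [389 152   1   1   1] ztop 0.0023 zmed 0.0023 rect [ 661.9 -123.9] [0. 0.] 0.0 mean [ 661.9 -123.9    2.3]
top SH [216 276   1   1   1] ztop 0.0012 zmed 0.0012 rect [382.6 270.6] [0. 0.] 0.0 mean [382.6 270.6   1.2]
top BH [171 212   1   2   2] ztop 0.0028 zmed 0.0024 rect [526.8 376.4] [2.5 0. ] -166.0 mean [526.8 376.4   2.4]
top TH [283 238   1   1   1] ztop 0.0044 zmed 0.0044 rect [466.8 119.3] [0. 0.] 0.0 mean [466.8 119.3   4.4]
top stack [ 439  105   46   45 1563] ztop 0.0474 zmed 0.0459 rect [ 709.8 -281.9] [87.8 89.6] 87.1 mean [ 708.8 -282.1   46.2]
scene large_dish [188 245  27  22 477] ztop 
[... 347 characters left out ...]
199  13  32 353] ztop 0.0708 zmed 0.0416 rect [473.6 -86.6] [26.7 25.3] 64.6 mean [475.  -88.6  73.1]
scene LH [314 243  54  40 916] ztop 0.0080 zmed 0.0067 rect [ 654.7 -133.4] [ 92.8 101.6] 1.1 mean [ 655.  -138.5    6.7]
scene SH [307 147  28  16 301] ztop 0.0077 zmed 0.0057 rect [376.7 274.3] [74.5 91.3] 17.4 mean [378.3 269.7   6.2]
scene BH [359 145  40  15 398] ztop 0.0075 zmed 0.0047 rect [530.6 375.2] [114.9  93.2] 32.7 mean [531.6 371.2   5.8]
scene TH [311 172  24  23 520] ztop 0.0301 zmed 0.0223 rect [471. 115.] [59.  65.9] 29.7 mean [471.9 112.6  29.5]
scene stack [ 310  284   48   51 2026] ztop 0.0474 zmed 0.0461 rect [ 711.3 -282.7] [87.  88.7] 26.8 mean [ 712.5 -285.1   46.8]
```

View pics/c1.png

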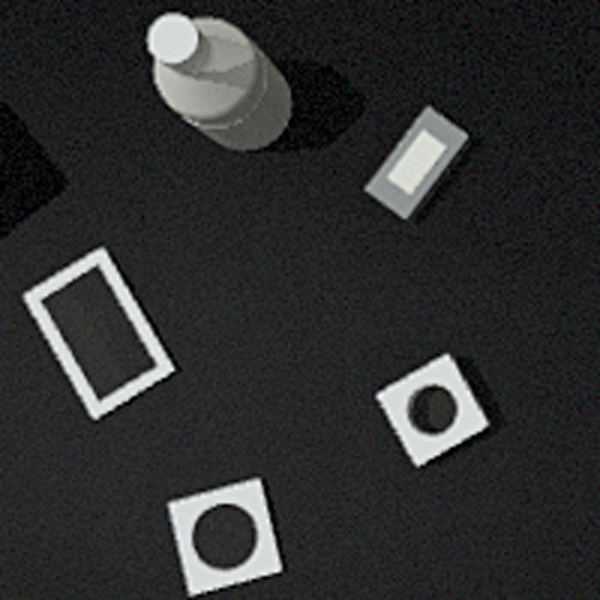

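View pics/c2.png

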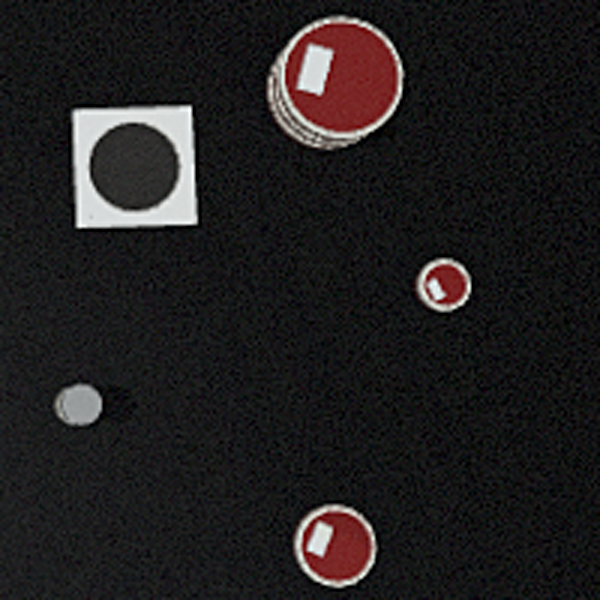

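The crops show each holder clearly. In c1, box holder corners are (24,297),(104,248),(174,369),(97,418), small holder about (225,537), tube holder hole (432,410). In c2, the large holder is about (135,167). The bottle stands well clear of the slide box.

```bash
cat > m2.py <<'E'
from h import *
im,d,I=load("top"); im2,_,I2=load("scene")
H=dict(LH=((395,155),.007),SH=((214,279),.007),BH=((173,211),.007),TH=((284,236),.030))
cs={}
for s,((u,v),z) in H.items():
    m=(im.max(2)>120).astype(np.uint8); n,lab,st,_=cv2.connectedComponentsWithStats(m)
    w=lab[v-32:v+33,u-32:u+33]; i=np.bincount(w[w>0]).argmax()
    cc,hier=cv2.findContours((lab==i).astype(np.uint8),cv2.RETR_CCOMP,cv2.CHAIN_APPROX_NONE)
    for c,h in zip(cc,hier[0]):
        if len(c)<20: continue
        W=np.array([onplane(*p[0],I,z)[:2] for p in c])*1000
        r=cv2.minAreaRect(W.astype(np.float32)); print(s,"outer" if h[3]<0 else "hole",np.round(r[0],1),np.round(r[1],1),round(r[2],1))
# triangulated top heights: dish/tube/box tops, ellipse/rect centres top vs scene
E
python3 m2.py
```

```text
LH outer [ 653.8 -135.4] [92.2 91.7] 1.1
LH hole [ 653.4 -135.1] [69.6 68.9] 44.5
SH outer [377.6 272.3] [71.7 72. ] 14.7
SH hole [377.7 272.2] [51.2 49.8] 45.7
BH outer [530.9 371.9] [112.2  71.8] 31.3
BH hole [531.3 371.5] [94.9 54.5] 31.3
TH outer [470.4 114.7] [61.9 61.8] 29.6
TH hole [470.4 114.2] [37.5 38.6] 44.8
```

```bash
cat >> h.py <<'E'
def go(x,y,z,yang=None):
    """print shift/turn (scaled) from the measured pose to world mm target; yang = tool y heading, deg"""
    s=ctrl.get_obs(); q=s["eef_rot"]; R=Ro.from_quat([q[1],q[2],q[3],q[0]]).as_matrix()
    p=s["eef_pos"]; a=np.degrees(np.arctan2(R[1,1],R[0,1]))
    D=np.array([x,y,z])/1000-p; r=0 if yang is None else -((yang-a+180)%360-180)/180
    print("pos",np.round(p*1000,1),"yang %.2f"%a,"-> row",np.round(R.T@D/.4,4),"roll %.4f"%r,"rows>=%.1f"%max(np.linalg.norm(D)/.0417,abs(r)*180/7.16))
E
python3 - <<'E'
from h import *
im,d,I=load("top")
ys,xs=np.mgrid[95:160,180:245]; ys=ys.ravel();xs=xs.ravel();z=d[ys,xs]
P=((np.linalg.inv(I["camera_matrix"])@np.c_[xs,ys,np.ones(len(xs))].T*z-I["t"][:,None]).T@I["R"])*1000
for a,b in((20,110),(160,180)):
    Q=P[(P[:,2]>a)&(P[:,2]<b)]; print("bottle",a,Q.min(0),Q.max(0),Q.mean(0))
print(ctrl.get_obs()["time_s"])
go(368.9,-275,120)
E
```

```text
bottle 20 [669.6315485  225.63762532  20.54110563] [741.09831413 294.97097636 109.99385948] [688.2866641  243.11945662  74.45676669]
bottle 160 [689.7859613  246.03341841 160.51645632] [721.51226797 277.15741923 174.02821836] [704.97239655 261.19735776 168.93432588]
0.1
pos [ 164.8 -550.3  192. ] yang -73.34 -> row [ 0.686  -0.5128  0.1809] roll 0.0000 rows>=8.4
```

Call:
{"fn": "drive_tool", "kwargs": {"plan": [[[0.686, -0.513, 0.18, 0], [0.686, -0.513, 0.18, 0], [0.686, -0.513, 0.18, 0], [0.686, -0.513, 0.18, 0], [0.686, -0.513, 0.18, 0], [0.686, -0.513, 0.18, 0], [0.686, -0.513, 0.18, 0], [0.686, -0.513, 0.18, 0], [0.686, -0.513, 0.18, 0], [0.686, -0.513, 0.18, 0], [0.686, -0.513, 0.18, 0], [0.686, -0.513, 0.18, 0]]], "jaw": 0}}

```text
time_s: 1.1
eef_pos: [0.3688, -0.2763, 0.121]
eef_rot: [0.0, 0.989, 0.145, -0.0]
wrist_force: [0.2, -0.3, -1.0]
opening: 0.998
grasp_force: 0.0
```

```bash
cat >> h.py <<'E'
def wrist(name,z):
    """save wrist picture; return function pixel->world mm at height z (mm)"""
    s=ctrl.get_obs(); im,d=ctrl.camera("wrist"); cv2.imwrite(f"pics/{name}.png",im[:,:,::-1])
    I=ctrl.camera_info("wrist"); q=s["eef_rot"]; T=np.eye(4); T[:3,:3]=Ro.from_quat([q[1],q[2],q[3],q[0]]).as_matrix(); T[:3,3]=s["eef_pos"]
    M=T@I["T_tool_cam"]; K=I["camera_matrix"]
    def f(u,v,z=z):
        dr=M[:3,:3]@np.linalg.solve(K,[u,v,1]); o=M[:3,3]; return (o+dr*(z/1000-o[2])/dr[2])[:2]*1000
    def px(X,Y,Z):
        c=np.linalg.inv(M)@[X/1000,Y/1000,Z/1000,1]; return (K@c[:3]/c[2])[:2]
    def P(): 
        ys,xs=np.nonzero(d>0); c=np.linalg.inv(K)@np.c_[xs,ys,np.ones(len(xs))].T*d[ys,xs]
        return xs,ys,(M[:3,:3]@c+M[:3,3:]).T*1000
    return im,d,f,px,P
E
python3 - <<'E'
from h import *
im,d,f,px,P=wrist("w1",18)
print(px(368.9,-275,18))
xs,ys,Q=P(); k=(Q[:,2]>12)&(Q[:,2]<25)&(np.hypot(Q[:,0]-369,Q[:,1]+275)<45); T=Q[k]
print(T.shape,np.median(T[:,2]),cv2.minEnclosingCircle(T[:,:2].astype(np.float32)),T.mean(0))
go(368.9,-275,120); go(368.9,-275,4.5)
E
```

```text
[317.30472366 185.20327002]
(2639, 3) 19.10375224095112 ((368.0346374511719, -274.3125915527344), 28.90298080444336) [ 369.0390825  -274.03223949   19.07403113]
pos [ 368.6 -276.7  121.1] yang -73.39 -> row [ 0.0019 -0.0039  0.0027] roll 0.0000 rows>=0.0
pos [ 368.6 -276.7  121.1] yang -73.39 -> row [ 0.0019 -0.0041  0.2915] roll 0.0000 rows>=2.8
```

View pics/w1.png

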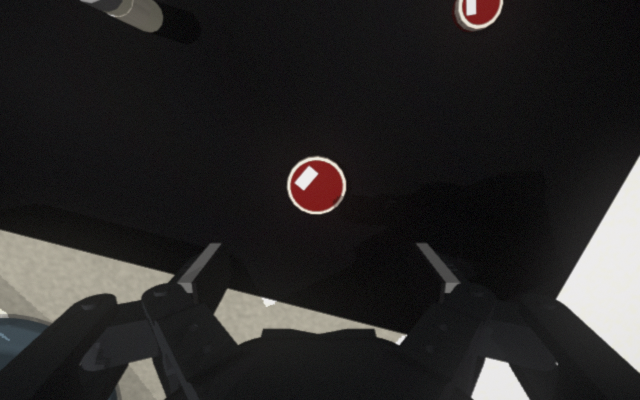

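The wrist picture shows the dish at (317,185), exactly where the fixed cameras predict; two independent views agree on its height (~18 mm).

Call:
{"fn": "drive_tool", "kwargs": {"plan": [[[0.002, -0.004, 0.1, 0], [0.002, -0.004, 0.18, 0], [0.002, -0.004, 0.24, 0], [0.002, -0.005, 0.27, 0], [0.002, -0.005, 0.29, 0], [0.002, -0.005, 0.291, 0], [0.002, -0.005, 0.291, 0], [0.002, -0.005, 0.291, 0]]]}}

```text
time_s: 1.82
eef_pos: [0.3696, -0.2748, 0.0055]
eef_rot: [0.001, 0.99, 0.144, 0.001]
wrist_force: [-0.9, 0.7, 0.7]
opening: 1.0
grasp_force: 0.0
```

Call:
{"fn": "drive_tool", "kwargs": {"plan": [[[0, 0, 0, 0], [0, 0, 0, 0], [0, 0, 0, 0], [0, 0, 0, 0], [0, 0, 0, 0], [0, 0, 0, 0], [0, 0, 0, 0], [0, 0, 0, 0], [0, 0, 0, 0], [0, 0, 0, 0]]], "jaw": 1}}

```text
time_s: 2.65
eef_pos: [0.3691, -0.2735, 0.0044]
eef_rot: [-0.0, 0.989, 0.145, -0.0]
wrist_force: [0.8, 0.6, -0.7]
opening: -0.001
grasp_force: 0.0
```

The grasp missed (fully shut, no force). Looking.

```bash
python3 - <<'E'
from h import *
im,d,f,px,P=wrist("w2",18)
xs,ys,Q=P(); k=(Q[:,2]>10)&(Q[:,2]<25)&(np.hypot(Q[:,0]-369,Q[:,1]+275)<60); T=Q[k]
a,_=ctrl.camera("scene"); b,dd=ctrl.camera("top")
A=np.hstack([cv2.resize(im[:,:,::-1],(400,250)),cv2.resize(a[215:295,135:265,::-1],(400,250))])
B=np.hstack([cv2.resize(b[230:330,400:560,::-1],(400,250))]*2)
cv2.imwrite("pics/miss.png",np.vstack([A,B]))
print(ctrl.get_obs()["opening"])
E
```

```text
-0.0013370835329971843
```

View pics/miss.png

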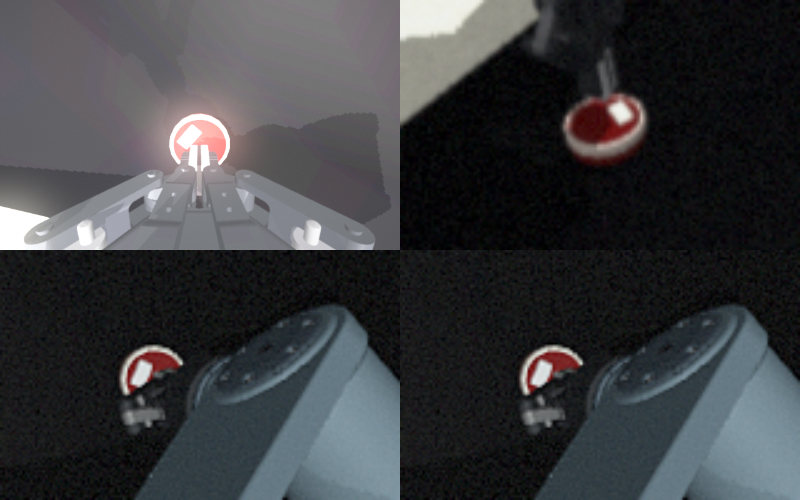

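```bash
python3 - <<'E'
from h import *
s=ctrl.get_obs(); im,d=ctrl.camera("wrist"); cv2.imwrite("pics/w3.png",cv2.resize(im[130:330,200:440,::-1],(720,600),interpolation=cv2.INTER_CUBIC))
I=ctrl.camera_info("wrist");K=I["camera_matrix"];T=I["T_tool_cam"]
print(s["eef_pos"],s["wrist_force"],s["opening"])
for v in range(190,300,6):
    r=[]
    for u in (300,313,326,340):
        c=np.linalg.solve(K,[u,v,1])*d[v,u]; r+=list(np.round((T[:3,:3]@c+T[:3,3])*1000,0)) if d[v,u]>0 else ["-"]*3
    print(v,*r)
E
```

```text
[ 0.36908186 -0.27345045  0.00435282] [ 0.11522132 -0.05178786 -1.12718287] -0.0013370835329971843
190 25.0 -11.0 -14.0 25.0 -3.0 -14.0 25.0 4.0 -14.0 24.0 12.0 -13.0
196 21.0 -11.0 -15.0 21.0 -3.0 -15.0 21.0 4.0 -15.0 21.0 12.0 -15.0
202 18.0 -11.0 -16.0 18.0 -3.0 -14.0 18.0 4.0 -15.0 18.0 12.0 -14.0
208 14.0 -11.0 -15.0 14.0 -3.0 -16.0 14.0 4.0 -14.0 14.0 12.0 -16.0
214 11.0 -11.0 -16.0 10.0 -3.0 -15.0 10.0 4.0 -15.0 10.0 13.0 -14.0
220 7.0 -11.0 -15.0 7.0 -4.0 -15.0 6.0 4.0 -14.0 6.0 13.0 -15.0
226 3.0 -11.0 -15.0 3.0 -4.0 -15.0 2.0 4.0 -14.0 3.0 13.0 -14.0
232 -1.0 -11.0 -16.0 10.0 -3.0 -43.0 10.0 3.0 -42.0 -1.0 13.0 -14.0
238 -5.0 -11.0 -15.0 10.0 -3.0 -51.0 10.0 3.0 -50.0 -5.0 13.0 -15.0
244 6.0 -9.0 -48.0 10.0 -3.0 -58.0 11.0 3.0 -59.0 6.0 10.0 -48.0
250 6.0 -9.0 -55.0 11.0 -3.0 -64.0 10.0 3.0 -63.0 6.0 10.0 -55.0
256 6.0 -9.0 -60.0 10.0 -3.0 -70.0 10.0 3.0 -69.0 - - -
262 6.0 -8.0 -67.0 10.0 -3.0 -74.0 10.0 3.0 -75.0 6.0 9.0 -67.0
268 12.0 -7.0 -83.0 8.0 -2.0 -75.0 11.0 2.0 -81.0 13.0 7.0 -84.0
274 11.0 -7.0 -85.0 10.0 -2.0 -84.0 11.0 2.0 -86.0 12.0 7.0 -86.0
280 12.0 -7.0 -90.0 9.0 -2.0 -86.0 12.0 2.0 -90.0 11.0 7.0 -90.0
286 11.0 -7.0 -94.0 6.0 -2.0 -86.0 10.0 2.0 -91.0 12.0 7.0 -94.0
292 12.0 -6.0 -98.0 4.0 -2.0 -85.0 7.0 2.0 -91.0 11.0 7.0 -97.0
298 17.0 -6.0 -108.0 1.0 -2.0 -85.0 2.0 2.0 -87.0 16.0 6.0 -108.0
```

View pics/w3.png

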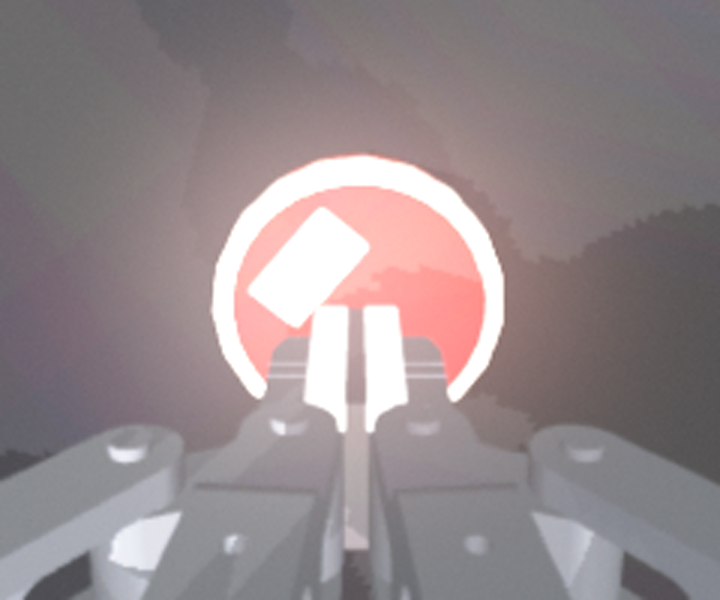

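```bash
python3 - <<'E'
from h import *
for n in ("scene","top"):
    im,d=ctrl.camera(n); I=ctrl.camera_info(n)
    ys,xs=np.nonzero(d>0); P=((np.linalg.inv(I["camera_matrix"])@np.c_[xs,ys,np.ones(len(xs))].T*d[ys,xs]-I["t"][:,None]).T@I["R"])*1000
    k=(np.hypot(P[:,0]-369,P[:,1]+273)<40)&(P[:,2]>-10)&(P[:,2]<140); Q=P[k]
    print(n,np.histogram(Q[:,2],bins=range(-10,141,10)))
    for a in range(20,110,8):
        q=Q[(Q[:,2]>=a)&(Q[:,2]<a+8)]
        if len(q): print(a,len(q),q.mean(0).round(),q.min(0).round(),q.max(0).round())
    if n=="scene": cv2.imwrite("pics/s2.png",cv2.resize(im[160:280,120:280,::-1],(800,600),interpolation=cv2.INTER_CUBIC))
E
```

```text
scene (array([ 65, 229, 328,  66,   0,  12,  39,  47,  33,  29,  90,  53,  74,
        63,  59]), array([-10,   0,  10,  20,  30,  40,  50,  60,  70,  80,  90, 100, 110,
       120, 130, 140]))
20 66 [ 371. -276.   21.] [ 343. -299.   20.] [ 396. -252.   23.]
36 3 [ 373. -279.   43.] [ 371. -280.   43.] [ 375. -278.   44.]
44 14 [ 378. -278.   49.] [ 370. -287.   46.] [ 381. -267.   52.]
52 34 [ 377. -279.   56.] [ 365. -289.   53.] [ 383. -265.   60.]
60 34 [ 377. -279.   64.] [ 367. -290.   61.] [ 382. -265.   68.]
68 33 [ 376. -280.   71.] [ 367. -290.   68.] [ 382. -264.   76.]
76 21 [ 379. -275.   79.] [ 376. -286.   76.] [ 384. -261.   84.]
84 34 [ 378. -274.   89.] [ 361. -305.   84.] [ 390. -238.   92.]
92 77 [ 379. -279.   96.] [ 363. -312.   92.] [ 391. -237.  100.]
100 36 [ 379. -270.  104.] [ 367. -304.  100.] [ 392. -234.  108.]
108 64 [ 379. -273.  112.] [ 364. -304.  108.] [ 391. -234.  116.]
top (array([164, 155, 231,  33,   0,   4,  11,   9,   4,   5,  31,  17,  19,
         9,   4]), array([-10,   0,  10,  20,  30,  40,  50,  60,  70,  80,  90, 100, 110,
       120, 130, 140]))
20 33 [ 380. -266.   21.] [ 360. -293.   20.] [ 394. -250.   23.]
36 1 [ 374. -266.   42.] [ 374. -266.   42.] [ 374. -266.   42.]
44 4 [ 376. -266.   49.] [ 373. -267.   48.] [ 377. -265.   51.]
52 10 [ 376. -267.   56.] [ 372. -275.   53.] [ 380. -261.   60.]
60 6 [ 378. -271.   65.] [ 373. -276.   61.] [ 381. -263.   68.]
68 6 [ 376. -268.   70.] [ 369. -277.   68.] [ 381. -260.   73.]
76 1 [ 372. -260.   76.] [ 372. -260.   76.] [ 372. -260.   76.]
84 8 [ 375. -257.   88.] [ 371. -262.   85.] [ 379. -242.   91.]
92 28 [ 369. -251.   97.] [ 362. -259.   92.] [ 376. -243.  100.]
100 16 [ 370. -244.  104.] [ 361. -257.  100.] [ 379. -233.  108.]
108 16 [ 369. -245.  113.] [ 347. -260.  109.] [ 382. -236.  116.]
```

View pics/s2.png

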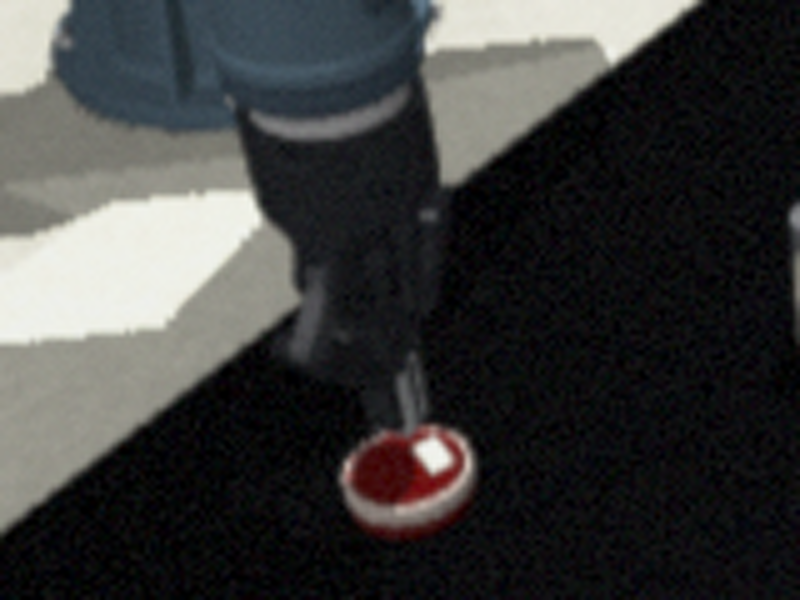

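All three cameras agree: the real fingertips are about 40 mm higher than the TCP reading implies (tips at z≈44 when TCP reads 4), so the fingers shut above the dish without touching it. I'll apply a 40 mm tool-length correction: open, then descend to TCP reading ≈ -36.

Call:
{"fn": "drive_tool", "kwargs": {"plan": [[[0, 0, 0, 0], [0, 0, 0, 0], [0, 0, 0, 0], [0, 0, 0, 0], [0, 0, 0, 0], [0, 0, 0, 0], [0, 0, 0, 0], [0, 0, 0, 0]]], "jaw": 0}}

```text
time_s: 3.62
eef_pos: [0.3691, -0.2735, 0.0044]
eef_rot: [-0.0, 0.989, 0.145, 0.0]
wrist_force: [0.0, 0.3, -0.4]
opening: 0.997
grasp_force: 0.0
```

```bash
python3 -c "
from h import *
go(368.7,-274.7,-36.5)"
```

```text
pos [ 369.1 -273.5    4.4] yang -73.34 -> row [-0.0019  0.0026  0.1022] roll 0.0000 rows>=1.0
```

Call:
{"fn": "drive_tool", "kwargs": {"plan": [[[-0.001, 0.002, 0.02, 0], [-0.002, 0.003, 0.04, 0], [-0.002, 0.003, 0.06, 0], [-0.002, 0.003, 0.075, 0], [-0.002, 0.003, 0.088, 0], [-0.002, 0.003, 0.096, 0], [-0.002, 0.003, 0.102, 0], [-0.002, 0.003, 0.102, 0], [-0.002, 0.003, 0.102, 0]]]}}

```text
time_s: 4.37
eef_pos: [0.3687, -0.2749, -0.0364]
eef_rot: [-0.0, 0.989, 0.145, -0.0]
wrist_force: [0.2, 0.3, 0.2]
opening: 1.005
grasp_force: 0.0
```

Call:
{"fn": "drive_tool", "kwargs": {"plan": [[[0, 0, 0, 0], [0, 0, 0, 0], [0, 0, 0, 0], [0, 0, 0, 0], [0, 0, 0, 0], [0, 0, 0, 0], [0, 0, 0, 0]]], "jaw": 1}}

```text
time_s: 4.95
eef_pos: [0.369, -0.2752, -0.0354]
eef_rot: [0.0, 0.989, 0.145, 0.0]
wrist_force: [-1.8, 2.4, 9.3]
opening: 0.651
grasp_force: 61.9
```

Call:
{"fn": "drive_tool", "kwargs": {"plan": [[[0, 0, -0.05, 0], [0, 0, -0.1, 0], [0, 0, -0.2, 0], [0, 0, -0.3, 0], [0, 0, -0.3, 0], [0, 0, -0.3, 0]]]}}

```text
time_s: 5.45
eef_pos: [0.3704, -0.2768, 0.0865]
eef_rot: [0.003, 0.989, 0.145, 0.002]
wrist_force: [-0.7, -0.7, -0.6]
opening: 0.65
grasp_force: 63.8
```

```bash
python3 - <<'E'
from h import *
p=ctrl.get_obs()["eef_pos"]*1000; print(p)
im,d=ctrl.camera("scene"); I=ctrl.camera_info("scene")
ys,xs=np.nonzero(d>0); P=((np.linalg.inv(I["camera_matrix"])@np.c_[xs,ys,np.ones(len(xs))].T*d[ys,xs]-I["t"][:,None]).T@I["R"])*1000
k=(np.hypot(P[:,0]-p[0],P[:,1]-p[1])<60)&(P[:,2]>30)&(P[:,2]<p[2]+80); c=im[ys,xs].astype(int)
red=k&(c[:,0]>c[:,1]+40); print("red z",np.percentile(P[red][:,2],[0,5,50,95,100]).round(1)," low z",np.sort(P[k][:,2])[:6].round(1))
u0,v0=(I["camera_matrix"]@(I["R"]@(p/1000)+I["t"]));_ = 0
c=I["camera_matrix"]@(I["R"]@(p/1000)+I["t"]);u,v=(c[:2]/c[2]).astype(int);print(u,v)
a=cv2.resize(im[v-60:v+20,u-50:u+50,::-1],(750,600),interpolation=cv2.INTER_CUBIC); cv2.imwrite("pics/s3.png",cv2.convertScaleAbs(a,alpha=1.8,beta=10))
go(654,-135.4,110)
E
```

```text
[ 370.3594946  -276.8365988    86.45800207]
red z [122.6 125.2 140.5 142.  143. ]  low z [121.1 122.6 122.7 122.7 122.7 122.9]Traceback (most recent call last):
  File "<stdin>", line 7, in <module>
ValueError: too many values to unpack (expected 2)
```

```bash
python3 - <<'E'
from h import *
p=ctrl.get_obs()["eef_pos"]*1000; print(p)
im,d=ctrl.camera("scene"); I=ctrl.camera_info("scene")
ys,xs=np.nonzero(d>0); P=((np.linalg.inv(I["camera_matrix"])@np.c_[xs,ys,np.ones(len(xs))].T*d[ys,xs]-I["t"][:,None]).T@I["R"])*1000
c=im[ys,xs].astype(int)
k=(np.hypot(P[:,0]-p[0],P[:,1]-p[1])<60)&(P[:,2]>30)&(P[:,2]<p[2]+80)
grey=k&(c.max(1)-c.min(1)<14)&(c.max(1)<110)
print("grey low",P[grey][np.argsort(P[grey][:,2])[:12]].round(0).tolist())
cc=I["camera_matrix"]@(I["R"]@((p+[0,0,45])/1000)+I["t"]);u,v=(cc[:2]/cc[2]).astype(int);print(u,v)
a=cv2.resize(im[v-40:v+40,u-50:u+50,::-1],(750,600),interpolation=cv2.INTER_CUBIC); cv2.imwrite("pics/s3.png",cv2.convertScaleAbs(a,alpha=2,beta=15))
go(654,-135.4,110)
E
```

```text
[ 369.14306501 -275.37240673   84.42254406]
grey low [[381.0, -300.0, 121.0], [380.0, -302.0, 122.0], [391.0, -258.0, 123.0], [385.0, -297.0, 127.0], [381.0, -307.0, 128.0], [383.0, -307.0, 128.0], [378.0, -310.0, 129.0], [385.0, -306.0, 129.0], [393.0, -259.0, 129.0], [388.0, -305.0, 129.0], [397.0, -270.0, 130.0], [381.0, -310.0, 130.0]]
192 213
pos [ 368.4 -274.4   83.1] yang -73.34 -> row [ 0.7838 -0.1281 -0.0673] roll 0.0000 rows>=7.6
```

View pics/s3.png

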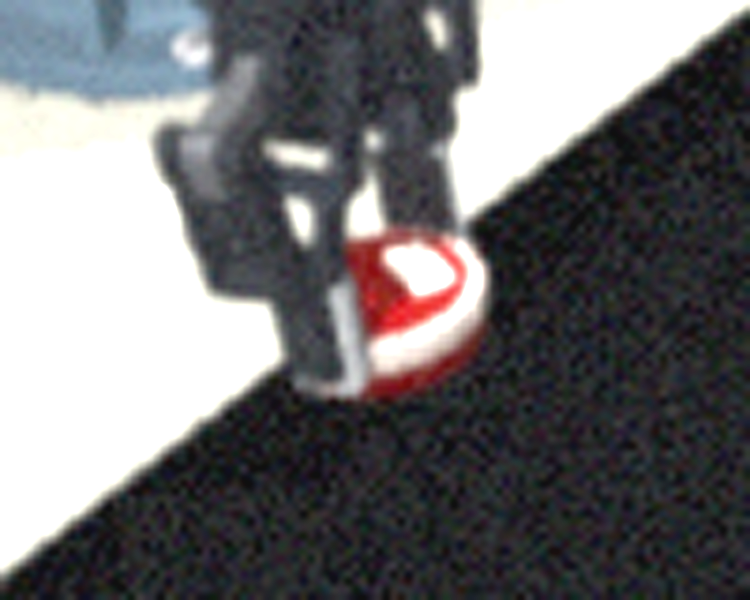

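Dish is held level, fingertips about 6 mm above its underside. On to the large holder.

Call:
{"fn": "drive_tool", "kwargs": {"plan": [[[0.784, -0.128, 0.05, 0], [0.784, -0.128, 0.05, 0], [0.784, -0.128, 0.05, 0], [0.784, -0.128, 0.05, 0], [0.784, -0.128, 0.05, 0], [0.784, -0.128, 0.05, 0], [0.784, -0.128, 0.05, 0], [0.784, -0.128, 0.05, 0], [0.784, -0.128, 0.05, 0], [0.784, -0.128, 0.05, 0], [0.784, -0.128, 0.05, 0], [0.784, -0.128, 0.05, 0]]]}}

```text
time_s: 6.55
eef_pos: [0.6526, -0.1363, 0.0622]
eef_rot: [-0.001, 0.99, 0.144, -0.001]
wrist_force: [-0.3, 0.9, -0.5]
opening: 0.651
grasp_force: 63.8
```

```bash
python3 - <<'E'
from h import *
im,d,f,px,P=wrist("w4",7)
p=ctrl.get_obs()["eef_pos"]*1000
xs,ys,Q=P(); c=im[ys,xs].astype(int)
k=(abs(Q[:,2]-7)<5)&(c.min(1)>120)&(np.hypot(Q[:,0]-654,Q[:,1]+135)<70); print("plate",k.sum(),cv2.minAreaRect(Q[k][:,:2].astype(np.float32)))
k=(Q[:,2]>85)&(Q[:,2]<140)&(c[:,0]>c[:,1]+40); T=Q[k]; print("dish",len(T),np.percentile(T[:,2],[5,50,95]).round(1),cv2.minEnclosingCircle(T[:,:2].astype(np.float32)))
go(654,-135.4,-32)
E
```

```text
plate 4482 ((651.8687133789062, -134.6296844482422), (92.65977478027344, 93.39550018310547), 1.1815484762191772)
dish 7415 [115.7 116.6 117.6] ((651.9270629882812, -136.1033172607422), 26.380647659301758)
pos [ 652.9 -136.6   62.8] yang -73.42 -> row [ 0.0038 -0.0018  0.237 ] roll 0.0000 rows>=2.3
```

Call:
{"fn": "drive_tool", "kwargs": {"plan": [[[0.002, -0.003, 0.08, 0], [0.002, -0.003, 0.14, 0], [0.002, -0.003, 0.18, 0], [0.002, -0.003, 0.205, 0], [0.002, -0.003, 0.22, 0], [0.002, -0.003, 0.23, 0], [0.002, -0.003, 0.236, 0], [0.002, -0.003, 0.237, 0], [0.002, -0.003, 0.237, 0], [0.002, -0.003, 0.237, 0]]]}}

```text
time_s: 7.43
eef_pos: [0.6556, -0.1348, -0.0302]
eef_rot: [0.0, 0.989, 0.145, 0.001]
wrist_force: [1.0, -0.2, 0.1]
opening: 0.65
grasp_force: 63.8
```

Call:
{"fn": "drive_tool", "kwargs": {"plan": [[[0, 0, 0, 0], [0, 0, 0, 0], [0, 0, 0, 0], [0, 0, 0, 0], [0, 0, 0, 0], [0, 0, 0, 0], [0, 0, 0, 0]]], "jaw": 0}}

```text
time_s: 8.02
eef_pos: [0.6548, -0.1345, -0.0312]
eef_rot: [-0.0, 0.989, 0.145, -0.0]
wrist_force: [0.6, 0.0, 0.5]
opening: 1.002
grasp_force: 0.0
```

Call:
{"fn": "drive_tool", "kwargs": {"plan": [[[0, 0, -0.05, 0], [0, 0, -0.12, 0], [0, 0, -0.22, 0], [0, 0, -0.32, 0], [0, 0, -0.35, 0], [0, 0, -0.35, 0], [0, 0, -0.35, 0]]]}}

```text
time_s: 8.6
eef_pos: [0.6554, -0.1347, 0.1097]
eef_rot: [0.001, 0.989, 0.145, 0.001]
wrist_force: [-0.1, -0.2, -0.4]
opening: 1.0
grasp_force: 0.0
```

```bash
cat >> h.py <<'E'
def holderview(hx,hy,r,name,pz=7,top=21):
    """plate rect and object top circle seen by wrist, near holder"""
    im,d,f,px,P=wrist(name,pz); xs,ys,Q=P(); c=im[ys,xs].astype(int)
    n=np.hypot(Q[:,0]-hx,Q[:,1]-hy)<r
    k=n&(abs(Q[:,2]-pz)<4)&(c.min(1)>120); print("plate",k.sum(),cv2.minAreaRect(Q[k][:,:2].astype(np.float32)))
    k=n&(abs(Q[:,2]-top)<6); T=Q[k]
    if len(T)>20: print("object",len(T),np.percentile(T[:,2],[5,50,95]).round(1),cv2.minEnclosingCircle(T[:,:2].astype(np.float32)),cv2.minAreaRect(T[:,:2].astype(np.float32)))
E
python3 - <<'E'
from h import *
holderview(653,-135,70,"w5")
go(559.8,-362.8,90)
E
```

```text
plate 4709 ((652.3627319335938, -134.95541381835938), (90.7132568359375, 90.38629913330078), 1.182132363319397)
object 2893 [20.8 22.1 23.3] ((654.83984375, -134.7511749267578), 28.898435592651367) ((654.8115844726562, -134.4147491455078), (57.6334342956543, 56.21726608276367), 17.665258407592773)
pos [ 654.2 -134.2  107.8] yang -73.34 -> row [-0.3898  0.4798  0.0444] roll 0.0000 rows>=5.9
```

Call:
{"fn": "drive_tool", "kwargs": {"plan": [[[-0.39, 0.48, 0.04, 0], [-0.39, 0.48, 0.04, 0], [-0.39, 0.48, 0.04, 0], [-0.39, 0.48, 0.04, 0], [-0.39, 0.48, 0.04, 0], [-0.39, 0.48, 0.04, 0], [-0.39, 0.48, 0.04, 0], [-0.39, 0.48, 0.04, 0], [-0.39, 0.48, 0.04, 0], [-0.39, 0.48, 0.04, 0], [-0.39, 0.48, 0.04, 0], [-0.39, 0.48, 0.04, 0]]]}}

```text
time_s: 9.65
eef_pos: [0.5611, -0.3616, 0.0926]
eef_rot: [-0.0, 0.989, 0.146, -0.0]
wrist_force: [1.1, -0.1, 0.2]
opening: 1.0
grasp_force: 0.0
```

```bash
python3 - <<'E'
from h import *
im,d,f,px,P=wrist("w6",16); xs,ys,Q=P()
T=Q[(np.hypot(Q[:,0]-560,Q[:,1]+363)<45)&(abs(Q[:,2]-17)<6)]
print("dish",np.median(T[:,2]),cv2.minEnclosingCircle(T[:,:2].astype(np.float32)))
a,d=ctrl.camera("top");I=ctrl.camera_info("top")
ys,xs=np.nonzero(d>0); P=((np.linalg.inv(I["camera_matrix"])@np.c_[xs,ys,np.ones(len(xs))].T*d[ys,xs]-I["t"][:,None]).T@I["R"])*1000
T=P[(np.hypot(P[:,0]-654,P[:,1]+135)<42)&(abs(P[:,2]-21)<5)]
print("placed large, top",np.median(T[:,2]),cv2.minAreaRect(T[:,:2].astype(np.float32)),cv2.minEnclosingCircle(T[:,:2].astype(np.float32)))
go(559.8,-362.8,-33)
E
```

```text
dish 17.057904866365575 ((559.3411254882812, -362.2491455078125), 18.85628318786621)
placed large, top 21.15665269836409 ((654.5674438476562, -135.52719116210938), (56.22169876098633, 56.650909423828125), 62.56450271606445) ((654.875244140625, -135.54391479492188), 29.2115421295166)
pos [ 561.1 -362.1   92.9] yang -73.25 -> row [-0.0035  0.0006  0.3148] roll 0.0000 rows>=3.0
```

Large dish sits flat, within ~1 mm of the recess centre by the top camera. Next, the small dish.

Call:
{"fn": "drive_tool", "kwargs": {"plan": [[[-0.003, 0, 0.1, 0], [-0.003, 0, 0.18, 0], [-0.003, 0, 0.23, 0], [-0.003, 0, 0.265, 0], [-0.003, 0, 0.29, 0], [-0.003, 0, 0.305, 0], [-0.003, 0, 0.314, 0], [-0.003, 0, 0.315, 0], [-0.003, 0, 0.315, 0]]]}}

```text
time_s: 10.5
eef_pos: [0.5601, -0.3642, -0.0321]
eef_rot: [0.001, 0.989, 0.145, 0.001]
wrist_force: [1.2, 0.4, 0.7]
opening: 0.999
grasp_force: 0.0
```

Call:
{"fn": "drive_tool", "kwargs": {"plan": [[[0, 0, 0, 0], [0, 0, 0, 0], [0, 0, 0, 0], [0, 0, 0, 0], [0, 0, 0, 0], [0, 0, 0, 0], [0, 0, 0, 0], [0, 0, 0, 0]]], "jaw": 1}}

```text
time_s: 11.17
eef_pos: [0.56, -0.3641, -0.0322]
eef_rot: [0.001, 0.989, 0.145, 0.001]
wrist_force: [0.1, 0.9, 5.7]
opening: 0.406
grasp_force: 60.2
```

```bash
python3 -c "
from h import *
go(378.2,272,130,0)"
```

```text
pos [ 560.  -364.1  -32.2] yang -73.34 -> row [ 0.021  -1.6532 -0.4079] roll -0.4074 rows>=16.3
```

Call:
{"fn": "drive_tool", "kwargs": {"plan": [[[0, 0, -0.05, 0], [0, 0, -0.12, 0], [0, 0, -0.22, 0], [0, 0, -0.32, -0.04], [0, -0.05, -0.4, -0.1], [0, -0.2, -0.41, -0.2], [0, -0.9, -0.41, -0.407], [0, -0.9, -0.41, -0.407], [0, -0.9, -0.41, -0.407], [0, -0.9, -0.41, -0.407], [0, -0.9, -0.41, -0.407], [0, -0.9, -0.41, -0.407]]]}}

```text
time_s: 12.17
eef_pos: [0.4688, -0.0632, 0.1303]
eef_rot: [-0.0, 0.758, 0.652, -0.0]
wrist_force: [0.5, 1.0, -0.9]
opening: 0.409
grasp_force: 59.9
```

```bash
python3 -c "
from h import *
go(378.2,272,60,0)"
```

```text
pos [468.8 -63.2 130.3] yang -8.55 -> row [ 0.795  -0.3485  0.176 ] roll -0.0475 rows>=8.5
```

Call:
{"fn": "drive_tool", "kwargs": {"plan": [[[0.795, -0.348, 0.02, -0.047], [0.795, -0.348, 0.04, -0.047], [0.795, -0.348, 0.08, -0.047], [0.795, -0.348, 0.16, -0.047], [0.795, -0.348, 0.17, -0.047], [0.795, -0.348, 0.17, -0.047], [0.795, -0.348, 0.17, -0.047], [0.795, -0.348, 0.17, -0.047], [0.795, -0.348, 0.17, -0.047], [0.795, -0.348, 0.17, -0.047], [0.795, -0.348, 0.17, -0.047], [0.795, -0.348, 0.17, -0.047]]]}}

```text
time_s: 13.17
eef_pos: [0.3816, 0.2703, 0.0626]
eef_rot: [0.0, 0.71, 0.705, -0.0]
wrist_force: [-0.4, 0.0, 0.4]
opening: 0.412
grasp_force: 59.9
```

Call:
{"fn": "drive_tool", "kwargs": {"plan": [[[0, 0, 0, 0], [0, 0, 0, 0], [0, 0, 0, 0], [0, 0, 0, 0]]]}}

```text
time_s: 13.5
eef_pos: [0.3821, 0.27, 0.0629]
eef_rot: [0.0, 0.71, 0.704, 0.0]
wrist_force: [0.3, -0.1, 1.1]
opening: 0.407
grasp_force: 59.9
```

```bash
python3 - <<'E'
from h import *
holderview(378,272,60,"w7",7,300)
im,d,f,px,P=wrist("w7b",7);xs,ys,Q=P(); c=im[ys,xs].astype(int)
k=(Q[:,2]>85)&(Q[:,2]<140)&(c[:,0]>c[:,1]+40); T=Q[k]; print("dish",len(T),np.percentile(T[:,2],[5,50,95]).round(1),cv2.minEnclosingCircle(T[:,:2].astype(np.float32)))
go(378.2,272,-28.5,0)
E
```

```text
plate 3412 ((376.4760437011719, 273.1155700683594), (70.10465240478516, 70.49613189697266), 14.643555641174316)
dish 2581 [111.2 112.2 113.2] ((380.9529724121094, 271.17291259765625), 16.299354553222656)
pos [381.9 270.3  62.8] yang -0.48 -> row [ 0.0042 -0.0093  0.2282] roll -0.0027 rows>=2.2
```

Call:
{"fn": "drive_tool", "kwargs": {"plan": [[[0.0045, -0.01, 0.08, 0], [0.0045, -0.01, 0.14, 0], [0.0045, -0.01, 0.175, 0], [0.0045, -0.01, 0.2, 0], [0.0045, -0.01, 0.215, 0], [0.0045, -0.01, 0.223, 0], [0.0045, -0.01, 0.228, 0], [0.0045, -0.01, 0.228, 0], [0.0045, -0.01, 0.228, 0], [0.0045, -0.01, 0.228, 0]]]}}

```text
time_s: 14.43
eef_pos: [0.3783, 0.2728, -0.0279]
eef_rot: [0.0, 0.71, 0.705, 0.001]
wrist_force: [-0.1, -0.4, -0.2]
opening: 0.412
grasp_force: 59.9
```

Call:
{"fn": "drive_tool", "kwargs": {"plan": [[[0, 0, 0, 0], [0, 0, 0, 0], [0, 0, 0, 0], [0, 0, 0, 0], [0, 0, 0, 0], [0, 0, 0, 0], [0, 0, 0, 0], [0, 0, 0, 0]]], "jaw": 0}}

```text
time_s: 15.1
eef_pos: [0.3775, 0.2725, -0.0286]
eef_rot: [-0.0, 0.71, 0.705, -0.0]
wrist_force: [0.0, 0.8, 0.6]
opening: 1.0
grasp_force: 0.0
```

Call:
{"fn": "drive_tool", "kwargs": {"plan": [[[0, 0, -0.05, 0], [0, 0, -0.12, 0], [0, 0, -0.22, 0], [0, 0, -0.32, 0], [0, 0, -0.42, 0], [0, 0, -0.45, 0], [0, 0, -0.45, 0], [0, 0, -0.45, 0]]]}}

```text
time_s: 15.77
eef_pos: [0.3779, 0.2726, 0.1519]
eef_rot: [0.0, 0.71, 0.705, 0.001]
wrist_force: [-0.1, -0.1, -0.6]
opening: 1.001
grasp_force: 0.0
```

```bash
python3 - <<'E'
from h import *
holderview(377,272,60,"w8",7,19)
go(656.5,127.6,100,53.5)
E
```

```text
plate 2416 ((376.51593017578125, 272.98553466796875), (70.03008270263672, 70.47368621826172), 14.682205200195312)
object 940 [18.7 20.  21.3] ((377.64556884765625, 273.65362548828125), 18.87247657775879) ((377.7771911621094, 273.5560302734375), (37.515045166015625, 35.74882888793945), 88.88819885253906)
pos [376.9 272.2 150.5] yang -0.42 -> row [-0.3563  0.7018  0.1256] roll -0.2996 rows>=7.6
```

Small dish seated flat, ~1 mm off centre. Next the slide box.

Call:
{"fn": "drive_tool", "kwargs": {"plan": [[[-0.356, 0.702, 0.12, -0.3], [-0.356, 0.702, 0.12, -0.3], [-0.356, 0.702, 0.12, -0.3], [-0.356, 0.702, 0.12, -0.3], [-0.356, 0.702, 0.12, -0.3], [-0.356, 0.702, 0.12, -0.3], [-0.356, 0.702, 0.12, -0.3], [-0.356, 0.702, 0.12, -0.3], [-0.356, 0.702, 0.12, -0.3], [-0.356, 0.702, 0.12, -0.3], [-0.356, 0.702, 0.12, -0.3], [-0.356, 0.702, 0.12, -0.3]]]}}

```text
time_s: 16.82
eef_pos: [0.6556, 0.1288, 0.1021]
eef_rot: [-0.001, 0.312, 0.95, -0.0]
wrist_force: [-0.0, 0.1, 0.9]
opening: 1.003
grasp_force: 0.0
```

Call:
{"fn": "drive_tool", "kwargs": {"plan": [[[0, 0, 0, 0], [0, 0, 0, 0]]]}}

```text
time_s: 16.98
eef_pos: [0.6566, 0.1289, 0.1037]
eef_rot: [0.0, 0.312, 0.95, 0.0]
wrist_force: [-0.2, -0.3, -0.2]
opening: 1.0
grasp_force: 0.0
```

```bash
python3 - <<'E'
from h import *
im,d,f,px,P=wrist("w9",22); xs,ys,Q=P()
T=Q[(np.hypot(Q[:,0]-656,Q[:,1]-128)<60)&(abs(Q[:,2]-22.5)<6)]
print("box",np.median(T[:,2]),cv2.minAreaRect(T[:,:2].astype(np.float32)))
go(656.3,127.6,-33,53.5)
E
```

```text
box 22.62585769704137 ((655.0289916992188, 130.08738708496094), (39.95195388793945, 80.72895812988281), 52.97199249267578)
pos [656.8 128.8 103.9] yang 53.63 -> row [-0.0006 -0.0034  0.3422] roll 0.0007 rows>=3.3
```

Call:
{"fn": "drive_tool", "kwargs": {"plan": [[[0.0017, -0.002, 0.1, 0.001], [0.0017, -0.002, 0.18, 0.001], [0.0017, -0.002, 0.24, 0.001], [0.0017, -0.002, 0.285, 0.001], [0.0017, -0.002, 0.315, 0.001], [0.0017, -0.002, 0.332, 0.001], [0.0017, -0.002, 0.342, 0.001], [0.0017, -0.002, 0.342, 0.001], [0.0017, -0.002, 0.342, 0.001]]]}}

```text
time_s: 17.78
eef_pos: [0.6573, 0.1279, -0.0321]
eef_rot: [0.001, 0.314, 0.949, 0.0]
wrist_force: [-0.7, -0.2, 0.7]
opening: 1.0
grasp_force: 0.0
```

Call:
{"fn": "drive_tool", "kwargs": {"plan": [[[0, 0, 0, 0], [0, 0, 0, 0], [0, 0, 0, 0], [0, 0, 0, 0], [0, 0, 0, 0], [0, 0, 0, 0], [0, 0, 0, 0], [0, 0, 0, 0]]], "jaw": 1}}

```text
time_s: 18.45
eef_pos: [0.6572, 0.1277, -0.0324]
eef_rot: [0.001, 0.314, 0.949, 0.0]
wrist_force: [-0.6, 0.0, 4.9]
opening: 0.451
grasp_force: 62.5
```

```bash
python3 -c "
from h import *
go(531.7,371.5,190,121.3)"
```

```text
pos [657.2 127.7 -32.4] yang 53.40 -> row [ 0.6144  0.3027 -0.5565] roll -0.3772 rows>=9.5
```

Call:
{"fn": "drive_tool", "kwargs": {"plan": [[[0, 0, -0.05, 0], [0, 0, -0.12, 0], [0, 0, -0.22, 0], [0, 0, -0.32, 0], [0, 0, -0.42, -0.04], [0, 0, -0.52, -0.08], [0, 0, -0.556, -0.12], [0, 0, -0.556, -0.16], [0.08, 0.04, -0.556, -0.2], [0.16, 0.08, -0.556, -0.24], [0.25, 0.12, -0.556, -0.28], [0.33, 0.16, -0.556, -0.32]]]}}

```text
time_s: 19.45
eef_pos: [0.5868, 0.259, 0.1882]
eef_rot: [-0.001, -0.182, 0.983, 0.0]
wrist_force: [0.7, 0.6, -0.4]
opening: 0.449
grasp_force: 61.8
```

```bash
python3 -c "
from h import *
go(531.7,371.5,60,121.3)"
```

```text
pos [586.8 259.  188.2] yang 111.00 -> row [0.0273 0.3118 0.3208] roll -0.0572 rows>=4.3
```

Call:
{"fn": "drive_tool", "kwargs": {"plan": [[[0.02, 0.1, 0, -0.03], [0.027, 0.2, 0, -0.057], [0.027, 0.312, 0.04, -0.057], [0.027, 0.312, 0.14, -0.057], [0.027, 0.312, 0.22, -0.057], [0.027, 0.312, 0.3, -0.057], [0.027, 0.312, 0.315, -0.057], [0.027, 0.312, 0.315, -0.057], [0.027, 0.312, 0.315, -0.057], [0.027, 0.312, 0.315, -0.057], [0.027, 0.312, 0.315, -0.057]]]}}

```text
time_s: 20.37
eef_pos: [0.5363, 0.3714, 0.0659]
eef_rot: [0.002, -0.267, 0.964, 0.0]
wrist_force: [-1.3, 0.1, -0.0]
opening: 0.451
grasp_force: 61.9
```

```bash
python3 - <<'E'
from h import *
im,d,f,px,P=wrist("w10",7);s=ctrl.get_obs();xs,ys,Q=P();c=im[ys,xs].astype(int)
print(s["eef_pos"])
k=(np.hypot(Q[:,0]-531,Q[:,1]-371)<80)&(abs(Q[:,2]-7)<4)&(c.min(1)>120); print("plate",k.sum(),cv2.minAreaRect(Q[k][:,:2].astype(np.float32)))
zt=s["eef_pos"][2]*1000+54.5; k=(np.hypot(Q[:,0]-531,Q[:,1]-371)<60)&(abs(Q[:,2]-zt)<5); T=Q[k]
k2=np.isclose(c[k].max(1),c[k].max(1)); print("box",len(T),np.median(T[:,2]),cv2.minAreaRect(T[:,:2].astype(np.float32)))
go(531.7,371.5,-28.5,121.3)
E
```

```text
[0.5361008  0.37131353 0.06567948]
plate 1931 ((521.1973876953125, 368.05352783203125), (89.5951156616211, 70.32994079589844), 31.264883041381836)
box 13570 120.89080799701051 ((533.800048828125, 369.9917907714844), (82.06277465820312, 65.20234680175781), 22.625465393066406)
pos [536.1 371.3  65.7] yang 120.93 -> row [0.0102 0.0062 0.2354] roll -0.0021 rows>=2.3
```

View pics/w10.png

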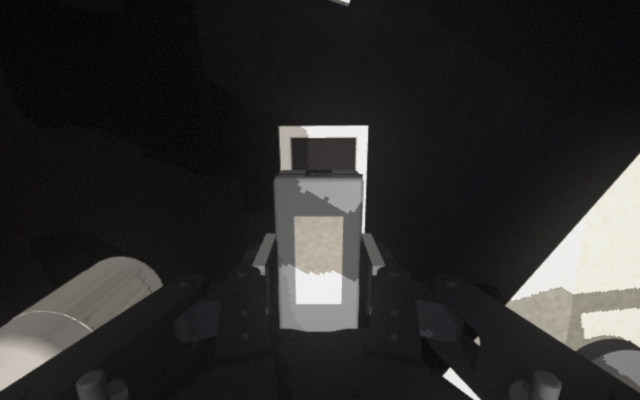

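The picture shows the box gripped squarely: top face front edge v≈178, rear v≈328, sides u 275–362; plate far edge at v≈126, u 279–368.

```bash
python3 - <<'E'
from h import *
im,d,f,px,P=wrist("w11",7); s=ctrl.get_obs(); p=s["eef_pos"]*1000; print(p,s["dq"].round(3))
q=s["eef_rot"];R=Ro.from_quat([q[1],q[2],q[3],q[0]]).as_matrix()
tl=lambda u,v,z:(R.T@np.r_[f(u,v,z)-p[:2],0])[:2].round(1)
zt=p[2]+32.5+22
print("box front",tl(318.5,178,zt),"rear",tl(318.5,328,zt),"L",tl(275,220,zt),"R",tl(362,220,zt))
print("plate L",tl(279,127,7),"R",tl(368,127,7), "inner far",tl(323,138,7))
go(531.5,371.7,-28.5,121.3)
E
```

```text
[535.73905241 371.22163527  65.24717671] [ 0.001  0.009  0.01  -0.    -0.002  0.002]
box front [41.   0.6] rear [-36.4   0.6] L [ 21.5 -19.2] R [21.5 20.3]
plate L [ 58.2 -30.4] R [58.2 39.5] inner far [49.7  4.2]
pos [535.7 371.2  65.2] yang 120.93 -> row [0.0093 0.0066 0.2343] roll -0.0020 rows>=2.3
```

Call:
{"fn": "drive_tool", "kwargs": {"plan": [[[0.005, 0.008, 0.08, -0.002], [0.005, 0.008, 0.14, -0.002], [0.005, 0.008, 0.18, -0.002], [0.005, 0.008, 0.205, -0.002], [0.005, 0.008, 0.22, -0.002], [0.005, 0.008, 0.23, -0.002], [0.005, 0.008, 0.235, -0.002], [0.005, 0.008, 0.235, -0.002], [0.005, 0.008, 0.235, -0.002], [0.005, 0.008, 0.235, -0.002]]]}}

```text
time_s: 21.3
eef_pos: [0.5322, 0.3731, -0.0294]
eef_rot: [0.001, -0.27, 0.963, 0.0]
wrist_force: [-0.6, -1.5, 4.0]
opening: 0.453
grasp_force: 62.3
```

Call:
{"fn": "drive_tool", "kwargs": {"plan": [[[0, 0, 0, 0], [0, 0, 0, 0], [0, 0, 0, 0], [0, 0, 0, 0], [0, 0, 0, 0], [0, 0, 0, 0], [0, 0, 0, 0], [0, 0, 0, 0]]], "jaw": 0}}

```text
time_s: 21.97
eef_pos: [0.5309, 0.3725, -0.0311]
eef_rot: [-0.0, -0.27, 0.963, -0.0]
wrist_force: [-1.1, 0.1, -0.0]
opening: 0.995
grasp_force: 0.0
```

Call:
{"fn": "drive_tool", "kwargs": {"plan": [[[0, 0, -0.05, 0], [0, 0, -0.12, 0], [0, 0, -0.22, 0], [0, 0, -0.32, 0], [0, 0, -0.42, 0], [0, 0, -0.45, 0], [0, 0, -0.45, 0], [0, 0, -0.45, 0]]]}}

```text
time_s: 22.63
eef_pos: [0.5313, 0.3727, 0.1498]
eef_rot: [0.001, -0.27, 0.963, 0.0]
wrist_force: [-0.1, -0.7, -0.5]
opening: 0.996
grasp_force: 0.0
```

```bash
python3 - <<'E'
from h import *
holderview(531,371,70,"w12",7,25)
go(472.2,-86.5,150,0)
E
```

```text
plate 2406 ((530.001953125, 373.5024719238281), (110.02989196777344, 70.09033966064453), 31.380605697631836)
object 2806 [24.2 25.6 26.8] ((529.9716186523438, 372.77667236328125), 43.327392578125) ((529.333251953125, 372.3560791015625), (80.36006164550781, 40.00033187866211), 31.325794219970703)
pos [530.2 372.2 147.8] yang 121.31 -> row [ 0.7198 -0.9042 -0.0044] roll 0.6740 rows>=16.9
```

Box seated flat and centred (≈1.3 mm). Now the tube.

Call:
{"fn": "drive_tool", "kwargs": {"plan": [[[0.72, -0.904, 0, 0.34], [0.72, -0.904, 0, 0.34], [0.72, -0.904, 0, 0.34], [0.72, -0.904, 0, 0.34], [0.72, -0.904, 0, 0.34], [0.72, -0.904, 0, 0.34], [0.72, -0.904, 0, 0.34], [0.72, -0.904, 0, 0.34], [0.72, -0.904, 0, 0.34], [0.72, -0.904, 0, 0.34], [0.72, -0.904, 0, 0.34], [0.72, -0.904, 0, 0.34]]]}}

```text
time_s: 23.68
eef_pos: [0.4707, -0.0916, 0.1469]
eef_rot: [-0.002, 0.261, 0.965, -0.001]
wrist_force: [-0.1, 0.0, -0.1]
opening: 0.999
grasp_force: 0.0
```

Call:
{"fn": "drive_tool", "kwargs": {"plan": [[[0, 0, 0, 0], [0, 0, 0, 0], [0, 0, 0, 0]]]}}

```text
time_s: 23.93
eef_pos: [0.4721, -0.0845, 0.1478]
eef_rot: [-0.001, 0.257, 0.966, 0.0]
wrist_force: [-0.2, 1.6, 0.1]
opening: 1.0
grasp_force: 0.0
```

```bash
python3 - <<'E'
from h import *
im,d,f,px,P=wrist("w13",75); xs,ys,Q=P()
T=Q[(np.hypot(Q[:,0]-472,Q[:,1]+86)<45)&(abs(Q[:,2]-75)<5)]
print("tube",len(T),np.median(T[:,2]),cv2.minEnclosingCircle(T[:,:2].astype(np.float32)))
go(472.2,-86.5,7,60)
E
```

```text
tube 756 75.47787806304915 ((471.641845703125, -84.53670501708984), 13.933724403381348)
pos [472.4 -84.4 148.1] yang 60.23 -> row [-0.0029 -0.0049  0.3527] roll 0.0013 rows>=3.4
```

Call:
{"fn": "drive_tool", "kwargs": {"plan": [[[-0.001, -0.003, 0.1, 0], [-0.001, -0.003, 0.18, 0], [-0.001, -0.003, 0.24, 0], [-0.001, -0.003, 0.29, 0], [-0.001, -0.003, 0.32, 0], [-0.001, -0.003, 0.34, 0], [-0.001, -0.003, 0.352, 0], [-0.001, -0.003, 0.352, 0], [-0.001, -0.003, 0.352, 0]]]}}

```text
time_s: 24.73
eef_pos: [0.4731, -0.087, 0.0087]
eef_rot: [0.0, 0.257, 0.966, -0.0]
wrist_force: [-0.7, 0.0, 0.1]
opening: 0.999
grasp_force: 0.0
```

Call:
{"fn": "drive_tool", "kwargs": {"plan": [[[0, 0, 0, 0], [0, 0, 0, 0], [0, 0, 0, 0], [0, 0, 0, 0], [0, 0, 0, 0], [0, 0, 0, 0], [0, 0, 0, 0], [0, 0, 0, 0], [0, 0, 0, 0]]], "jaw": 1}}

```text
time_s: 25.48
eef_pos: [0.4731, -0.0875, 0.0087]
eef_rot: [0.0, 0.258, 0.966, 0.0]
wrist_force: [0.3, 1.5, 5.4]
opening: 0.308
grasp_force: 58.9
```

```bash
python3 -c "
from h import *
go(471,114.3,90,60)"
```

```text
pos [473.1 -87.5   8.7] yang 60.11 -> row [ 0.2557  0.4348 -0.2034] roll 0.0006 rows>=5.2
```

Underside = TCP − 8.7 mm. Lift, then carry across.

Call:
{"fn": "drive_tool", "kwargs": {"plan": [[[0, 0, -0.05, 0], [0, 0, -0.1, 0], [0, 0, -0.17, 0], [0.05, 0.09, -0.203, 0], [0.256, 0.435, -0.203, 0], [0.256, 0.435, -0.203, 0], [0.256, 0.435, -0.203, 0], [0.256, 0.435, -0.203, 0], [0.256, 0.435, -0.203, 0], [0.256, 0.435, -0.203, 0], [0.256, 0.435, -0.203, 0], [0.256, 0.435, -0.203, 0]]]}}

```text
time_s: 26.48
eef_pos: [0.4704, 0.1136, 0.0891]
eef_rot: [-0.0, 0.258, 0.966, -0.0]
wrist_force: [0.2, -1.0, -0.5]
opening: 0.305
grasp_force: 59.2
```

Call:
{"fn": "drive_tool", "kwargs": {"plan": [[[0, 0, 0, 0], [0, 0, 0, 0], [0, 0, 0, 0], [0, 0, 0, 0], [0, 0, 0, 0]]]}}

```text
time_s: 26.9
eef_pos: [0.4706, 0.1141, 0.0894]
eef_rot: [0.0, 0.258, 0.966, 0.0]
wrist_force: [0.1, -0.9, -0.4]
opening: 0.307
grasp_force: 59.2
```

```bash
python3 - <<'E'
from h import *
im,d,f,px,P=wrist("w14",30); s=ctrl.get_obs(); p=s["eef_pos"]*1000; xs,ys,Q=P();c=im[ys,xs].astype(int)
n=np.hypot(Q[:,0]-471,Q[:,1]-114)<55
k=n&(abs(Q[:,2]-30)<4)&(c.min(1)>100); print("block",k.sum(),cv2.minAreaRect(Q[k][:,:2].astype(np.float32)))
k=n&(abs(Q[:,2]-(p[2]-8.7+75))<4)&(np.hypot(Q[:,0]-p[0],Q[:,1]-p[1])<16); T=Q[k]; print("cap",len(T),cv2.minEnclosingCircle(T[:,:2].astype(np.float32)),np.median(T[:,2]))
go(471,114.3,14,60)
cv2.imwrite("pics/w14c.png",im[100:400,120:520,::-1])
E
```

```text
block 2669 ((470.0245666503906, 115.84815216064453), (60.28215026855469, 60.25574493408203), 29.577878952026367)
cap 3057 ((470.31671142578125, 114.27684020996094), 15.948233604431152) 156.31731883442146
pos [470.5 114.3  89.4] yang 60.08 -> row [-0.001   0.0007  0.1885] roll 0.0005 rows>=1.8
```

View pics/w14c.png

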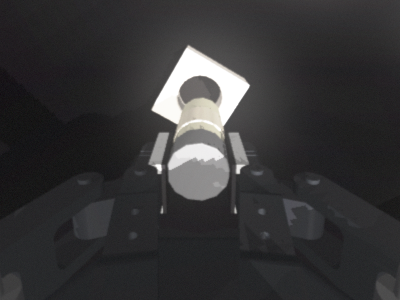

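The crop shows the tube upright between the pads, cap centre ≈ (319,272) in the full picture, with the hole beyond it at ≈ (320,192).

```bash
python3 - <<'E'
from h import *
im,d,f,px,P=wrist("w15",30); s=ctrl.get_obs(); p=s["eef_pos"]*1000; xs,ys,Q=P();c=im[ys,xs].astype(int)
zt=p[2]-8.7+75
print(p,px(p[0],p[1],zt),"by eye",f(319,272,zt))
k=(abs(Q[:,2]-zt)<3)&(np.hypot(Q[:,0]-p[0],Q[:,1]-p[1])<30); T=Q[k]
q=s["eef_rot"];R=Ro.from_quat([q[1],q[2],q[3],q[0]]).as_matrix(); L=(T-p)@R
print("cap in tool: x",np.percentile(L[abs(L[:,1])<4][:,0],[0,1,50,99,100]).round(1),"y",np.percentile(L[:,1],[1,99]).round(1))
E
```

```text
[470.50742277 114.36393889  89.40761536] [318.68816024 276.96372135] by eye [468.49592559 115.67557663]
cap in tool: x [-11.5 -10.7   4.2  16.2  16.5] y [-24.6  24.2]
```

Call:
{"fn": "drive_tool", "kwargs": {"plan": [[[-0.005, 0.001, 0.02, 0], [-0.005, 0.001, 0.06, 0], [-0.005, 0.001, 0.1, 0], [-0.005, 0.001, 0.13, 0], [-0.005, 0.001, 0.155, 0], [-0.005, 0.001, 0.172, 0], [-0.005, 0.001, 0.183, 0], [-0.005, 0.001, 0.189, 0], [-0.005, 0.001, 0.189, 0], [-0.005, 0.001, 0.189, 0]]]}}

```text
time_s: 27.83
eef_pos: [0.4728, 0.1139, 0.0142]
eef_rot: [0.0, 0.258, 0.966, 0.0]
wrist_force: [0.4, 1.1, -0.7]
opening: 0.305
grasp_force: 59.2
```

Call:
{"fn": "drive_tool", "kwargs": {"plan": [[[0, 0, 0, 0], [0, 0, 0, 0], [0, 0, 0, 0], [0, 0, 0, 0], [0, 0, 0, 0], [0, 0, 0, 0], [0, 0, 0, 0], [0, 0, 0, 0]]], "jaw": 0}}

```text
time_s: 28.5
eef_pos: [0.4724, 0.1139, 0.0138]
eef_rot: [0.0, 0.258, 0.966, 0.0]
wrist_force: [-0.6, 0.5, -0.5]
opening: 1.0
grasp_force: 0.0
```

Call:
{"fn": "drive_tool", "kwargs": {"plan": [[[0, 0, -0.05, 0], [0, 0, -0.12, 0], [0, 0, -0.22, 0], [0, 0, -0.32, 0], [0, 0, -0.4, 0], [-0.1, -0.2, -0.42, 0], [-0.3, -0.6, -0.42, 0], [-0.3, -0.6, -0.42, 0], [-0.3, -0.6, -0.42, 0], [-0.3, -0.6, -0.42, 0], [-0.3, -0.6, -0.42, 0], [-0.3, -0.6, -0.42, 0]]]}}

```text
time_s: 29.5
eef_pos: [0.4564, -0.1585, 0.1822]
eef_rot: [0.001, 0.259, 0.966, -0.001]
wrist_force: [-0.2, 0.4, 0.2]
opening: 1.001
grasp_force: 0.0
```

```bash
python3 - <<'E'
from h import *
for n in("top","scene"):
    im,d=ctrl.camera(n);I=ctrl.camera_info(n); cv2.imwrite(f"pics/{n}_end.png",im[:,:,::-1])
    ys,xs=np.nonzero(d>0); P=((np.linalg.inv(I["camera_matrix"])@np.c_[xs,ys,np.ones(len(xs))].T*d[ys,xs]-I["t"][:,None]).T@I["R"])*1000
    for k,(x,y,z,r) in dict(large=(654,-135,21,40),small=(378,272,19,30),box=(531,372,25,55),tube=(470,114,79,30),bottle=(705,261,170,30),stack=(710,-282,46,60)).items():
        T=P[(np.hypot(P[:,0]-x,P[:,1]-y)<r)&(abs(P[:,2]-z)<5)]
        if len(T)>8: m=cv2.minAreaRect(T[:,:2].astype(np.float32)); print(n,k,np.median(T[:,2]).round(1),np.round(m[0],1),np.round(m[1],1),round(m[2],1))
E
```

```text
top large 21.1 [ 654.7 -135.5] [56.6 56.7] 71.5
top small 18.5 [377.6 272.1] [35.4 36.1] 0.4
top box 24.3 [531.1 370.4] [81.4 41. ] 30.4
top tube 78.4 [472.6 115.6] [25.5 25. ] 89.8
top bottle 169.3 [706.  262.1] [31.1 31.3] 28.9
top stack 46.4 [ 709.1 -282.9] [88.3 88.8] 44.5
scene large 21.6 [ 656.4 -136.2] [56.6 58.7] 37.8
scene small 19.6 [378.5 271.2] [34.4 36.7] 28.2
scene box 25.0 [531.6 371.2] [80.5 47.7] 33.1
scene tube 78.7 [472.6 115. ] [27.7 27.4] 7.5
scene bottle 169.7 [706.2 263.1] [30.8 32.1] 82.9
scene stack 46.8 [ 711.8 -283.1] [86.9 88.9] 28.4
```

View pics/top_end.png

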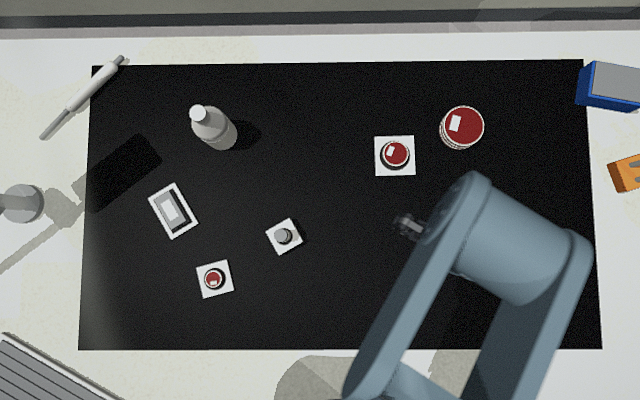

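The top view shows all four objects in their holders: large dish (395,154), small dish (214,279), box (173,210), tube (284,236). The measured top heights match being fully down (21, 19, 25 and 79 mm), and the bottle and stack haven't moved.

Call:
{"fn": "drive_tool", "kwargs": {"plan": [[[0, 0, 0, 0], [0, 0, 0, 0], [0, 0, 0, 0], [0, 0, 0, 0], [0, 0, 0, 0], [0, 0, 0, 0]]]}}

```text
time_s: 30.1
eef_pos: [0.457, -0.1532, 0.1818]
eef_rot: [0.0, 0.257, 0.966, 0.0]
wrist_force: [-0.0, 0.2, 0.1]
opening: 1.001
grasp_force: 0.0
```

```bash
python3 -c "
from bench import ctrl
print(ctrl.hand_in())"
```

```text
the job is handed in; nothing more can be done
None
```

I handed the job in at about 30 s: the last camera check showed both dishes, the slide box and the tube fully down in their matching holders, each about 2 mm or less off centre, and the bottle and stack unmoved; the one missed first grasp (fingertips about 40 mm higher than the TCP reading) touched nothing.

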